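Release the lock-off and squeeze the paddle of the vial crimper

ROBOT

A 7-joint arm with a two-finger parallel gripper is mounted at the origin on the work surface. World frame = base frame: x ahead of the robot, y to its left, z up, the work surface at z = 0. Lengths are in mm, angles in rad, forces in N, time in s.
With the tool pointing down it reaches from about 400 to 850 mm from the base axis. Payload 4.5 kg.
Tool frame: the origin (TCP) lies between the finger pads; the fingertips stand 22 mm ahead of it and the grasp point (between the pads) lies 3 mm ahead of it (env.tcp_to_tips is the distance from the TCP to the fingertips, in mm); z points along the fingers, y is the line along which they close (so a half turn about z gives the same grasp; the last joint's range is limited). The gripper opens to 88 mm and grips with 3 to 60 N. Pads are 18 mm wide; open, the fingers measure 123 mm over their backs; the gripper's body (75 mm by 187 mm) begins 45 mm behind the grasp point.
Start: joints at [1.335, 0.689, -0.195, 1.565, 0.157, 0.902, -0.215], TCP at [166.614, -602.404, 260.743] pointing down, gripper open.
Joint ranges: [-3.01, 3.01], [-0.46, 2.08], [-1.47, 1.51], [0.13, 2.56], [-1, 4.14], [0.04, 2.09], [-2.66, 2.66]. Speed limits (rad/s): [2.57, 2.57, 3.14, 3.14, 3.14, 3.14, 3.14].

INTERFACE

Orientations are given as a unit quaternion [x, y, z, w].
In Python, from workcell import env, camera gives the robot as it stands.
- The arm moves only by the shell command python3 -m pendant 'ROWS' [FORCE]. ROWS is JSON, a list of rows, each an object with "linear": the shift along the world's x, y, z scaled (see below), a list of three; "rotation": the turn, a rotation vector about the world's x, y, z scaled (see below), a list of three; "fingers": the finger opening in mm, from 0 to 88.1. In form: [{"linear": [tx, ty, tz], "rotation": [rx, ry, rz], "fingers": fingers}, ...]. A call has exactly 5 rows; each row is the pose to reach, as a shift and turn from the pose commanded when the call began, turning the shorter way round; what a row does not reach only later rows make up. The controller multiplies each number of a shift by 60 cm and each number of a turn by 180 degrees. A row lasts 1/12 s, in which the tool goes at most 41.7 mm and 7.16 degrees, less where a joint would pass 70% of its speed; a pose out of reach is approached as far as the arm can. A call with a number of a shift or a turn outside -1 to 1 is refused whole. A call with a gripper value outside its range is refused whole. The fingers move at their own pace and stop on an object; FORCE is the grip in N (left out, the last holds). Time passes only in rows, so rows that repeat a pose let the fingers close, or fill a call up. It gives the time, the measured TCP pose, the force, the opening and the grip force at its end, in the units of the state.
- env.read_state(): the state, without advancing time (a new reading comes with each control period).
- camera(name): name is "scene" or "top"; returns a dict with "pixels" (480x640x3 uint8, red, green, blue), "range_z" (480x640 float32, mm along the optical axis (not along the pixel's ray), 0 where there is no reading), "fx", "fy", "cx", "cy" (pixels), "cam_to_world" (4x4, takes a point from camera to world coordinates). Camera axes: x right, y down, z forward; pixel columns grow to the right and rows downward; lengths in mm; the calibration is good to about 2 mm. A picture is of the moment at which its call begins.
- env.hand_in(): hands the job in; it is judged then, once.
The state is a dict: "time_s": time; "qpos": joint angles; "qd": joint speeds; "joint_torque": joint torques, N m; "tcp_pos": TCP position; "ee_rot": TCP orientation; "contact_force": force on the tool from outside, world axes, zero at the start; "moment": the same for the moment, N m; "grip_width": finger opening in mm; "grasp_force": force on a finger pad.
Only numpy, scipy, OpenCV 4.12 (cv2) and the standard library are available. Lean on these libraries where they do the work, as an engineer would, in place of code of your own. Each camera call takes 0.05 s, during which the arm holds its last target. There are 200 camera calls.

TASK

A capped vial is waiting in the cordless vial crimper, the tool with the fat round head. Flip its lock-off lever right forward, towards the head, then squeeze its paddle switch fully home against the tool's body, keep it squeezed for about a second and let it spring back out; leave the lever forward. Do not touch the decapper, the twin tool with two thin prongs.

Things in the scene. Friction and masses are not known exactly. Their poses are not given: they have to be found in the camera images.
- crimper: Vial crimper (mm), immovable. Origin: under its stand, on the bench; x forward to its head, z up. Stand plate 300x96x12. Grey body x -110..110, y -18..18, z 43..83; black battery x -153..-103, top 94. Head: round bell 76 across, x 124..164, top 104; vial and its rest on to x 207. Paddle on the right side (-y), lever tab above the body near the head. 25+ clear beside body and paddle.
- crimper_lock (a joint): Its lock-off lever (rad), steel, about the tool's y at x 60, z 62 mm: 0 = leaning 0.6 back, 1.2 = forward stop. Starts 0-0.15. Thumb tab above the body (top 83): plate y -30..30, 7 thick, 34-64 mm from the pivot; its top is at z 117 leaning, 126 upright. About 2 N forward on the tab moves it; it stays where left. Back, it blocks the paddle at about 0.03 rad; past 0.85 the paddle is free.
- crimper_paddle (a joint): Its paddle (rad): black bar 140 mm long, 7 thick, z 45..71, hinged upright at its rear end x -95, y -20; free end x 44. 0 = sprung out, 0.13 = home along the body. Outer face at x 0: y -39 out, -27 home, so body and paddle measure 57 mm across out, 45 home. About 7 N at x 0 holds it home; springs back. Pinch body and paddle from above at x -20..15; clear below to the plate.
- decapper: The decapper, to be left alone: same body, stand, lever, paddle, origin and axes as the crimper, but its head is two thin parallel prongs (x 120 to 180 mm) on a slim collar, and it has no vial. The tools stand side by side, 300 to 500 mm apart, and may have changed places.

How it is judged (in metres and radians):
On the way, in this order (a step that is already met when the one before it is completed fails the run):
1. the crimper's lock-off lever is flipped forward (beyond 0.9 of 1.2 rad) (value of joint crimper_lock above 0.9 rad), for 0.2 s.
2. the crimper's paddle is squeezed home (beyond 0.10 of 0.13 rad) for half a second, the lever still forward (value of joint crimper_paddle above 0.1 rad and value of joint crimper_lock above 0.8 rad), for 0.5 s.
At the end, for the whole second after the job is handed in: After the squeeze the crimper's paddle has sprung back out (below 0.03 rad) and its lock-off lever is still forward (beyond 0.8 rad) (value of joint crimper_lock above 0.8 rad and value of joint crimper_paddle below 0.03 rad); the robot touches nothing.
It fails at once if the decapper is touched (more than 1 N) (contact force between decapper and the fingers above 1 N or contact force between decapper and the arm above 1 N).
It also fails if it takes over 43 s, if anything falls off the work surface, if the arm or the gripper's body presses on something with over 40 N, if the wrist force passes 120 N, or if a joint passes its speed limit or range.

## Working session

There is one attempt and no reset: what is moved stays moved. The work goes in short steps, Python scripts to look and compute and a shell command to move; the robot and the scene stay as the last step left them, time stands still between calls to the robot, and variables do not carry over. Pictures are saved under pics/ and viewed, at most 10 in all, crops included, and the job is handed in when it is done.

```bash
mkdir -p pics; ls
python3 - <<'E'
from workcell import env,camera
import cv2,numpy as np
for n in("top","scene"):
    c=camera(n); cv2.imwrite(f"pics/{n}0.png",c["pixels"][:,:,::-1]); np.savez(f"{n}0.npz",**c)
s=env.read_state();print(s["time_s"],s["tcp_pos"],s["ee_rot"],s["grip_width"])
E
```

```text
pics
0.1 [ 166.41400343 -601.88709137  260.01201608] [ 9.90911061e-01  1.34516113e-01 -1.71132439e-04 -8.09691872e-04] 88.54149023438475
```

View pics/top0.png

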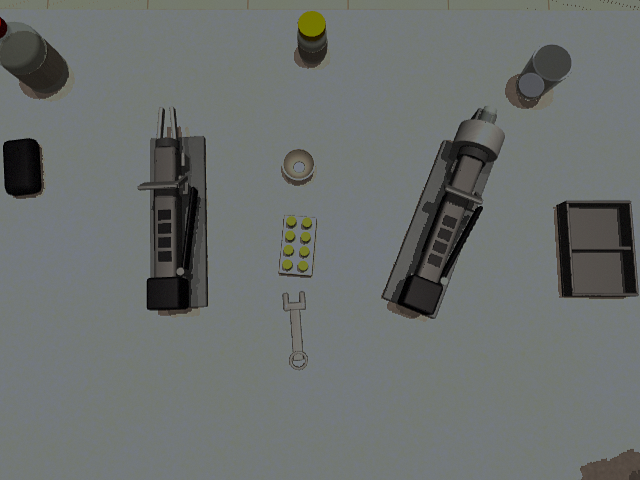

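View pics/scene0.png

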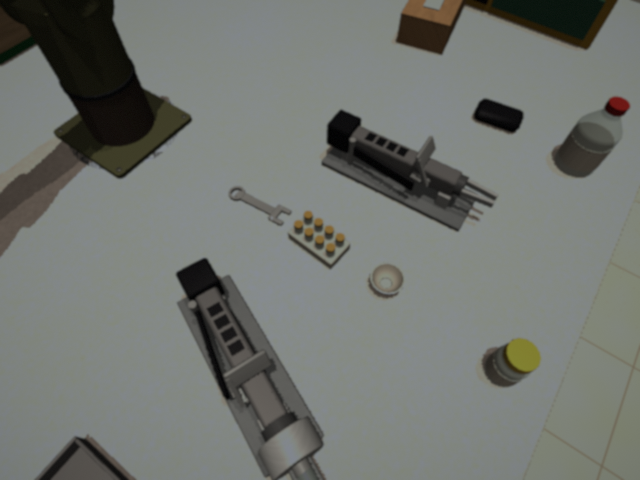

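The top view shows the crimper on the right: bell head at (480,138), lever tab around (463,193), paddle at (462,235), battery at (422,295). The decapper, with its prongs, is on the left at (170,110). Next I'll fit the crimper's pose from the depth data.

```bash
cat > h.py <<'E'
import numpy as np,cv2
def cloud(c):
    v,u=np.mgrid[:480,:640];z=c["range_z"].astype(float)
    p=np.stack([(u-c["cx"])/c["fx"]*z,(v-c["cy"])/c["fy"]*z,z,np.ones_like(z)],-1)@np.array(c["cam_to_world"]).T
    p=p[...,:3];p[z==0]=np.nan;return p
E
python3 - <<'E'
import numpy as np,cv2
from h import *
c=np.load("top0.npz");P=cloud(c)
print("cam",c["cam_to_world"][:3,3].round())
for n,(u,v) in dict(battery=(422,295),body=(440,235),bodyfront=(470,170),bell=(480,138),tab=(463,195),padend=(478,210),padrear=(446,278),bench=(300,420),plateRL=(433,316)).items(): print(n,P[v,u].round(1))
R=np.zeros((480,640),bool);R[90:330,375:515]=1
m=R&(abs(P[...,2]-83)<4);q=P[m][:,:2].astype(np.float32)
print(len(q),cv2.minAreaRect(q))
m2=R&(abs(P[...,2]-94)<3);print("bat",cv2.minAreaRect(P[m2&(np.mgrid[:480,:640][0]>260)][:,:2].astype(np.float32)))
m3=R&(abs(P[...,2]-12)<3);print("plate",m3.sum(),cv2.minAreaRect(P[m3][:,:2].astype(np.float32)))
mt=R&(P[...,2]>108);print("tab",mt.sum(),P[mt][:,2].max(),cv2.minAreaRect(P[mt][:,:2].astype(np.float32)))
im=c["pixels"][90:330,375:515,::-1];cv2.imwrite("pics/crop.png",cv2.convertScaleAbs(cv2.resize(im,None,fx=2.5,fy=2.5,interpolation=2),alpha=1.8))
E
```

```text
cam [396. -35. 851.]
battery [ 419.3 -187.8   93.6]
body [ 513.5 -220.4   82.9]
bodyfront [ 618.6 -271.2   83.2]
bell [ 664.3 -282.4  103.9]
tab [ 569.3 -248.3  118.7]
padend [ 555.8 -285.    72. ]
padrear [ 446.  -227.6   83.6]
bench [ 2.154e+02  1.000e-01 -8.000e-01]
plateRL [ 386.9 -222.3   10. ]
3010 ((561.6512451171875, -246.00750732421875), (71.62763977050781, 354.7178039550781), 68.04551696777344)
bat ((420.57373046875, -188.4672088623047), (51.12787628173828, 48.60578155517578), 66.94709014892578)
plate 3713 ((538.6473388671875, -236.646484375), (96.16778564453125, 299.0065002441406), 67.89540100097656)
tab 238 122.67584318540571 ((571.0390625, -249.6487274169922), (61.031166076660156, 12.33958911895752), 68.97347259521484)
```

View pics/crop.png

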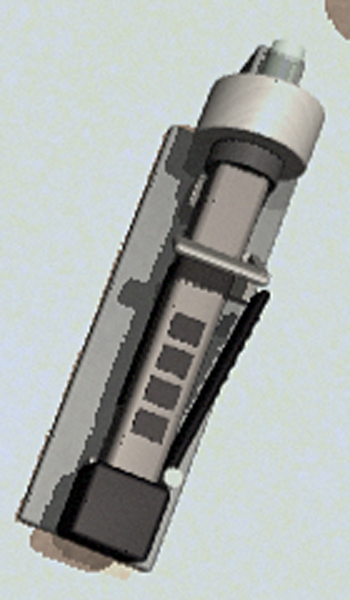

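The point cloud fits the given sizes: the plate measures 96x299 (300x96 expected), the body is at z 83, the bell at z 104, and the battery sits 128 mm behind the plate centre. The origin is about (538.6, -236.6) with yaw about -22.1°. I'll move above x=0, turn the hand -37.5° and close the fingers.

```bash
python3 -m pendant '[{"linear":[0.045,0.045,0],"rotation":[0,0,-0.035],"fingers":0},{"linear":[0.09,0.09,0],"rotation":[0,0,-0.07],"fingers":0},{"linear":[0.135,0.135,0],"rotation":[0,0,-0.105],"fingers":0},{"linear":[0.18,0.18,0],"rotation":[0,0,-0.14],"fingers":0},{"linear":[0.225,0.225,0],"rotation":[0,0,-0.175],"fingers":0}]' 20
python3 -m pendant '[{"linear":[0.045,0.045,0],"rotation":[0,0,-0.033],"fingers":0},{"linear":[0.09,0.09,0],"rotation":[0,0,-0.033],"fingers":0},{"linear":[0.135,0.135,0],"rotation":[0,0,-0.033],"fingers":0},{"linear":[0.18,0.18,0],"rotation":[0,0,-0.033],"fingers":0},{"linear":[0.225,0.225,0],"rotation":[0,0,-0.033],"fingers":0}]' 20
python3 -m pendant '[{"linear":[0.045,0.045,0],"rotation":[0,0,0],"fingers":0},{"linear":[0.09,0.09,0],"rotation":[0,0,0],"fingers":0},{"linear":[0.135,0.135,0],"rotation":[0,0,0],"fingers":0},{"linear":[0.165,0.158,0],"rotation":[0,0,0],"fingers":0},{"linear":[0.165,0.158,0],"rotation":[0,0,0],"fingers":0}]' 20
cat > w.py <<'E'
from workcell import env
import numpy as np
from scipy.spatial.transform import Rotation as R
O=np.array([538.6,-236.6]);t=np.radians(-22.1)
T=np.array([[np.cos(t),np.sin(t)],[-np.sin(t),np.cos(t)]])
s=env.read_state();X=R.from_quat(s["ee_rot"]).as_matrix()
F=np.array(s["contact_force"])
print("t",round(s["time_s"],2),"in tool frame",(T@(np.array(s["tcp_pos"])[:2]-O)).round(1),"z",round(s["tcp_pos"][2],1),"yaw",np.degrees(np.arctan2(X[1,0],X[0,0])).round(2),"zaxis",X[:,2].round(3),"F",(T@F[:2]).round(1),F[2].round(1),"grip",s["grip_width"],s["grasp_force"])
E
python3 w.py
```

```text
time_s: 0.52
tcp_pos: [302.4, -465.8, 260.4]
ee_rot: [0.99, -0.142, -0.0, -0.0]
contact_force: [1.0, -0.1, -0.3]
grip_width: 57.0
grasp_force: 0.0
time_s: 0.93
tcp_pos: [437.5, -330.6, 260.5]
ee_rot: [0.982, -0.191, -0.0, -0.0]
contact_force: [1.4, -0.4, -0.1]
grip_width: 23.6
grasp_force: 0.0
time_s: 1.35
tcp_pos: [540.5, -231.1, 260.2]
ee_rot: [0.983, -0.186, 0.001, -0.002]
contact_force: [0.1, 0.1, 0.4]
grip_width: 0.8
grasp_force: 0.0
t 1.35 in tool frame [-0.3  5.8] z 260.2 yaw -21.4 zaxis [ 0.003  0.004 -1.   ] F [0.1 0.1] 0.4 grip 0.7780465446175575 0.0
```

```bash
python3 -m pendant '[{"linear":[0,0,-0.045],"rotation":[0,0,0],"fingers":0},{"linear":[0,0,-0.09],"rotation":[0,0,0],"fingers":0},{"linear":[0,0,-0.135],"rotation":[0,0,0],"fingers":0},{"linear":[0,0,-0.18],"rotation":[0,0,0],"fingers":0},{"linear":[0,0,-0.2],"rotation":[0,0,0],"fingers":0}]' 20
python3 -m pendant '[{"linear":[0,0,-0.015],"rotation":[0,0,0],"fingers":0},{"linear":[0,0,-0.034],"rotation":[0,0,0],"fingers":0},{"linear":[0,0,-0.034],"rotation":[0,0,0],"fingers":0},{"linear":[0,0,-0.034],"rotation":[0,0,0],"fingers":0},{"linear":[0,0,-0.034],"rotation":[0,0,0],"fingers":0}]' 20
python3 w.py
```

```text
time_s: 1.77
tcp_pos: [533.1, -237.4, 137.4]
ee_rot: [0.982, -0.191, -0.003, -0.0]
contact_force: [-0.3, -0.2, 0.2]
grip_width: 0.3
grasp_force: 0.0
time_s: 2.18
tcp_pos: [536.1, -238.0, 121.1]
ee_rot: [0.982, -0.191, 0.001, 0.0]
contact_force: [0.2, 0.3, -0.6]
grip_width: 0.4
grasp_force: 0.0
t 2.18 in tool frame [-1.8 -2.2] z 121.1 yaw -21.99 zaxis [ 0.001 -0.001 -1.   ] F [0.1 0.4] -0.6 grip 0.35263716516062465 0.0
```

```bash
python3 -m pendant '[{"linear":[0.0185,-0.0075,0],"rotation":[0,0,0],"fingers":0},{"linear":[0.037,-0.015,0],"rotation":[0,0,0],"fingers":0},{"linear":[0.0555,-0.0225,0],"rotation":[0,0,0],"fingers":0},{"linear":[0.074,-0.03,0],"rotation":[0,0,0],"fingers":0},{"linear":[0.0925,-0.0375,0],"rotation":[0,0,0],"fingers":0}]' 20
python3 w.py
python3 -m pendant '[{"linear":[0.005,-0.002,0],"rotation":[0,0,0],"fingers":0},{"linear":[0.01,-0.004,0],"rotation":[0,0,0],"fingers":0},{"linear":[0.014,-0.0057,0],"rotation":[0,0,0],"fingers":0},{"linear":[0.014,-0.0057,0],"rotation":[0,0,0],"fingers":0},{"linear":[0.014,-0.0057,0],"rotation":[0,0,0],"fingers":0}]' 20
python3 w.py
python3 - <<'E'
from workcell import camera
import cv2
c=camera("scene");cv2.imwrite("pics/s1.png",cv2.convertScaleAbs(cv2.resize(c["pixels"][200:480,130:400,::-1],None,fx=2,fy=2),alpha=1.8))
E
```

```text
time_s: 2.6
tcp_pos: [591.5, -260.3, 121.5]
ee_rot: [0.982, -0.191, 0.0, 0.0]
contact_force: [-1.6, 0.8, -0.5]
grip_width: 0.5
grasp_force: 0.6
t 2.6 in tool frame [58.  -2.1] z 121.5 yaw -21.98 zaxis [ 0. -0. -1.] F [-1.8  0.2] -0.5 grip 0.4652488623863485 0.6210965038917493
time_s: 3.02
tcp_pos: [599.4, -263.5, 120.6]
ee_rot: [0.982, -0.191, 0.0, 0.0]
contact_force: [0.8, 0.3, -0.2]
grip_width: 0.2
grasp_force: 0.1
t 3.02 in tool frame [66.4 -2. ] z 120.6 yaw -21.98 zaxis [ 0. -0. -1.] F [0.6 0.6] -0.2 grip 0.22229433487634337 0.14846800728264498
```

View pics/s1.png

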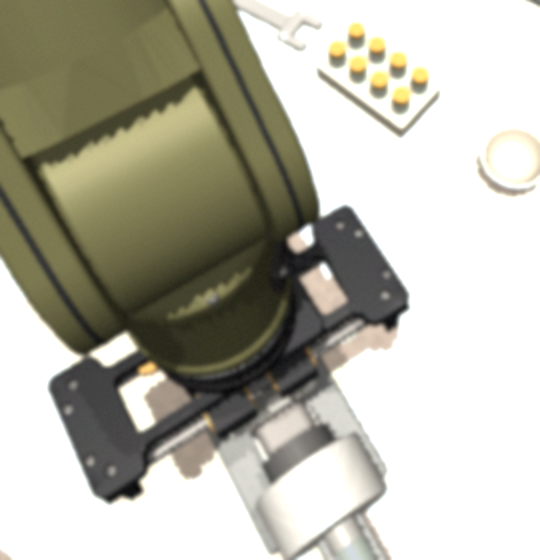

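The gripper hides the lever; the bell is visible ahead at (320,490). I'll push on in small steps until I feel the stop.

```bash
python3 -m pendant '[{"linear":[0.003,-0.0012,0],"rotation":[0,0,0],"fingers":0},{"linear":[0.006,-0.0024,0],"rotation":[0,0,0],"fingers":0},{"linear":[0.006,-0.0024,0],"rotation":[0,0,0],"fingers":0},{"linear":[0.006,-0.0024,0],"rotation":[0,0,0],"fingers":0},{"linear":[0.006,-0.0024,0],"rotation":[0,0,0],"fingers":0}]' 20
python3 w.py
python3 -m pendant '[{"linear":[0.003,-0.0012,0],"rotation":[0,0,0],"fingers":0},{"linear":[0.006,-0.0024,0],"rotation":[0,0,0],"fingers":0},{"linear":[0.006,-0.0024,0],"rotation":[0,0,0],"fingers":0},{"linear":[0.006,-0.0024,0],"rotation":[0,0,0],"fingers":0},{"linear":[0.006,-0.0024,0],"rotation":[0,0,0],"fingers":0}]' 20
python3 w.py
```

```text
time_s: 3.48
tcp_pos: [602.9, -264.9, 120.3]
ee_rot: [0.982, -0.191, -0.0, 0.0]
contact_force: [-1.5, 0.4, 0.7]
grip_width: 0.6
grasp_force: 0.7
t 3.48 in tool frame [70.2 -2. ] z 120.3 yaw -21.98 zaxis [-0.001  0.    -1.   ] F [-1.6 -0.2] 0.7 grip 0.5770962457021964 0.7482038898160681
time_s: 3.9
tcp_pos: [603.8, -265.3, 119.8]
ee_rot: [0.982, -0.191, -0.004, -0.001]
contact_force: [-6.2, 1.9, 4.0]
grip_width: 0.4
grasp_force: 4.2
t 3.9 in tool frame [71.2 -2. ] z 119.8 yaw -21.99 zaxis [-0.007  0.003 -1.   ] F [-6.5 -0.6] 4.0 grip 0.4489855904742685 4.195323647254554
```

The stop is reached (6.5 N at tool x 71, as predicted). Next I'll back off to tool x of about -3, shift y to -5, and open the fingers above the body.

```bash
python3 -m pendant '[{"linear":[-0.024,0.0095,0],"rotation":[0,0,0],"fingers":0},{"linear":[-0.05,0.02,0],"rotation":[0,0,0],"fingers":0},{"linear":[-0.08,0.031,0],"rotation":[0,0,0],"fingers":40},{"linear":[-0.11,0.042,0],"rotation":[0,0,0],"fingers":88},{"linear":[-0.122,0.044,0],"rotation":[0,0,0],"fingers":88}]' 20
python3 -m pendant '[{"linear":[0,0,0],"rotation":[0,0,0],"fingers":88},{"linear":[0,0,0],"rotation":[0,0,0],"fingers":88},{"linear":[0,0,0],"rotation":[0,0,0],"fingers":88},{"linear":[0,0,0],"rotation":[0,0,0],"fingers":88},{"linear":[0,0,0],"rotation":[0,0,0],"fingers":88}]' 20
python3 -m pendant '[{"linear":[0,0,0],"rotation":[0,0,0],"fingers":88},{"linear":[0,0,0],"rotation":[0,0,0],"fingers":88},{"linear":[0,0,0],"rotation":[0,0,0],"fingers":88},{"linear":[0,0,0],"rotation":[0,0,0],"fingers":88},{"linear":[0,0,0],"rotation":[0,0,0],"fingers":88}]' 20
python3 w.py
python3 - <<'E'
from workcell import camera
import cv2
c=camera("top");cv2.imwrite("pics/t2.png",cv2.convertScaleAbs(cv2.resize(c["pixels"][90:330,340:540,::-1],None,fx=2.5,fy=2.5),alpha=1.8))
E
```

```text
time_s: 4.32
tcp_pos: [531.9, -239.2, 120.5]
ee_rot: [0.982, -0.19, -0.001, -0.0]
contact_force: [-1.2, 0.3, -0.3]
grip_width: 18.4
grasp_force: 0.0
time_s: 4.73
tcp_pos: [534.6, -240.3, 120.3]
ee_rot: [0.982, -0.191, 0.001, 0.0]
contact_force: [-0.0, 0.2, 0.3]
grip_width: 51.9
grasp_force: 0.0
time_s: 5.15
tcp_pos: [533.5, -240.0, 120.3]
ee_rot: [0.982, -0.191, -0.0, 0.0]
contact_force: [0.5, 0.6, -0.2]
grip_width: 84.5
grasp_force: 0.0
t 5.15 in tool frame [-3.4 -5.1] z 120.3 yaw -21.98 zaxis [-0. -0. -1.] F [0.2 0.7] -0.2 grip 84.4976202539978 0.0
```

View pics/t2.png

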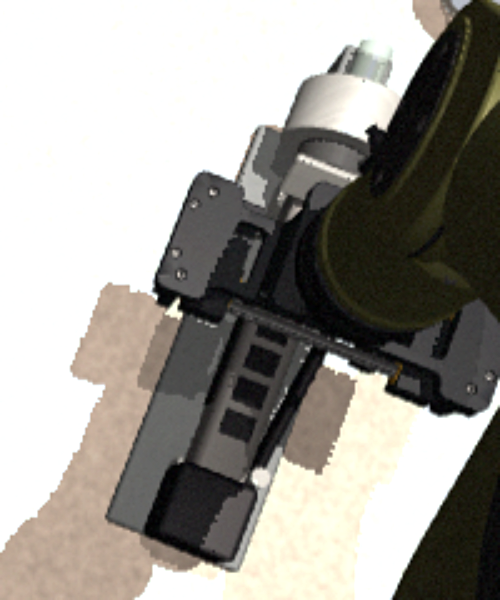

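The lever tab now lies forward at about (320,172), close to the bell. The hand straddles the body behind it, and the paddle is still out. I'll descend 54 mm.

```bash
python3 -m pendant '[{"linear":[0,0,-0.02],"rotation":[0,0,0],"fingers":88},{"linear":[0,0,-0.04],"rotation":[0,0,0],"fingers":88},{"linear":[0,0,-0.06],"rotation":[0,0,0],"fingers":88},{"linear":[0,0,-0.08],"rotation":[0,0,0],"fingers":88},{"linear":[0,0,-0.09],"rotation":[0,0,0],"fingers":88}]' 20
python3 w.py
python3 -m pendant '[{"linear":[0,0,0],"rotation":[0,0,0],"fingers":60},{"linear":[0,0,0],"rotation":[0,0,0],"fingers":55},{"linear":[0,0,0],"rotation":[0,0,0],"fingers":50},{"linear":[0,0,0],"rotation":[0,0,0],"fingers":40},{"linear":[0,0,0],"rotation":[0,0,0],"fingers":40}]' 25
python3 w.py
python3 -m pendant '[{"linear":[0,0,0],"rotation":[0,0,0],"fingers":40},{"linear":[0,0,0],"rotation":[0,0,0],"fingers":40},{"linear":[0,0,0],"rotation":[0,0,0],"fingers":40},{"linear":[0,0,0],"rotation":[0,0,0],"fingers":40},{"linear":[0,0,0],"rotation":[0,0,0],"fingers":40}]' 25
python3 w.py
```

```text
time_s: 5.62
tcp_pos: [532.3, -239.4, 63.8]
ee_rot: [0.982, -0.191, -0.002, -0.0]
contact_force: [0.1, 0.0, -0.9]
grip_width: 88.0
grasp_force: 0.0
t 5.62 in tool frame [-4.7 -5. ] z 63.8 yaw -21.97 zaxis [-0.003  0.001 -1.   ] F [0.1 0. ] -0.9 grip 87.96410345936877 0.0
time_s: 6.03
tcp_pos: [533.6, -241.8, 66.9]
ee_rot: [0.982, -0.191, 0.001, 0.001]
contact_force: [-0.3, -4.5, -2.3]
grip_width: 56.7
grasp_force: 2.1
t 6.03 in tool frame [-2.6 -6.7] z 66.9 yaw -22.05 zaxis [ 0.001 -0.003 -1.   ] F [ 1.5 -4.3] -2.3 grip 56.7367653050219 2.0671998449324747
time_s: 6.45
tcp_pos: [534.8, -240.2, 66.8]
ee_rot: [0.982, -0.19, 0.001, 0.0]
contact_force: [3.0, -2.7, 0.6]
grip_width: 43.7
grasp_force: 25.0
t 6.45 in tool frame [-2.1 -4.7] z 66.8 yaw -21.94 zaxis [ 0.003 -0.001 -1.   ] F [ 3.8 -1.4] 0.6 grip 43.716679988042415 24.998272745870054
```

The opening is 43.7 mm at 25 N, so the paddle is home. I'll hold it about a second, then open.

```bash
H='x'; python3 -m pendant '[{"linear":[0,0,0],"rotation":[0,0,0],"fingers":40},{"linear":[0,0,0],"rotation":[0,0,0],"fingers":40},{"linear":[0,0,0],"rotation":[0,0,0],"fingers":40},{"linear":[0,0,0],"rotation":[0,0,0],"fingers":40},{"linear":[0,0,0],"rotation":[0,0,0],"fingers":40}]' 25
python3 -m pendant '[{"linear":[0,0,0],"rotation":[0,0,0],"fingers":40},{"linear":[0,0,0],"rotation":[0,0,0],"fingers":40},{"linear":[0,0,0],"rotation":[0,0,0],"fingers":40},{"linear":[0,0,0],"rotation":[0,0,0],"fingers":40},{"linear":[0,0,0],"rotation":[0,0,0],"fingers":40}]' 25
python3 w.py
python3 -m pendant '[{"linear":[0,0,0],"rotation":[0,0,0],"fingers":88},{"linear":[0,0,0],"rotation":[0,0,0],"fingers":88},{"linear":[0,0,0],"rotation":[0,0,0],"fingers":88},{"linear":[0,0,0],"rotation":[0,0,0],"fingers":88},{"linear":[0,0,0],"rotation":[0,0,0],"fingers":88}]' 25
python3 -m pendant '[{"linear":[0,0,0],"rotation":[0,0,0],"fingers":88},{"linear":[0,0,0],"rotation":[0,0,0],"fingers":88},{"linear":[0,0,0],"rotation":[0,0,0],"fingers":88},{"linear":[0,0,0],"rotation":[0,0,0],"fingers":88},{"linear":[0,0,0],"rotation":[0,0,0],"fingers":88}]' 25
python3 w.py
```

```text
time_s: 6.87
tcp_pos: [534.8, -240.3, 66.8]
ee_rot: [0.982, -0.19, 0.001, 0.0]
contact_force: [4.4, -2.2, 1.0]
grip_width: 43.8
grasp_force: 25.0
time_s: 7.28
tcp_pos: [534.8, -240.2, 66.8]
ee_rot: [0.982, -0.19, 0.001, 0.0]
contact_force: [4.0, -2.4, 0.6]
grip_width: 44.1
grasp_force: 25.0
t 7.28 in tool frame [-2.1 -4.8] z 66.8 yaw -21.96 zaxis [ 0.003 -0.001 -1.   ] F [ 4.6 -0.7] 0.6 grip 44.071272476668454 24.998589693568647
time_s: 7.7
tcp_pos: [532.0, -238.9, 66.0]
ee_rot: [0.982, -0.191, -0.002, -0.001]
contact_force: [-0.4, 0.1, -0.5]
grip_width: 74.8
grasp_force: 0.0
time_s: 8.12
tcp_pos: [533.4, -239.6, 66.3]
ee_rot: [0.982, -0.19, -0.0, -0.0]
contact_force: [0.0, -0.0, -0.0]
grip_width: 88.0
grasp_force: 0.0
t 8.12 in tool frame [-3.7 -4.7] z 66.3 yaw -21.96 zaxis [-0.  0. -1.] F [ 0. -0.] -0.0 grip 87.9930692438382 0.0
```

Now straight up, then retreat sideways to the robot's right and check.

```bash
python3 -m pendant '[{"linear":[0,0,-0.0],"rotation":[0,0,0],"fingers":88},{"linear":[0,0,0.05],"rotation":[0,0,0],"fingers":88},{"linear":[0,0,0.11],"rotation":[0,0,0],"fingers":88},{"linear":[0,0,0.17],"rotation":[0,0,0],"fingers":88},{"linear":[0,0,0.23],"rotation":[0,0,0],"fingers":88}]' 25
python3 -m pendant '[{"linear":[-0.03,-0.04,0.03],"rotation":[0,0,0],"fingers":88},{"linear":[-0.07,-0.09,0.05],"rotation":[0,0,0],"fingers":88},{"linear":[-0.11,-0.13,0.05],"rotation":[0,0,0],"fingers":88},{"linear":[-0.15,-0.17,0.05],"rotation":[0,0,0],"fingers":88},{"linear":[-0.19,-0.21,0.05],"rotation":[0,0,0],"fingers":88}]' 25
python3 -m pendant '[{"linear":[-0.04,-0.045,0],"rotation":[0,0,0],"fingers":88},{"linear":[-0.08,-0.09,0],"rotation":[0,0,0],"fingers":88},{"linear":[-0.12,-0.135,0],"rotation":[0,0,0],"fingers":88},{"linear":[-0.15,-0.17,0],"rotation":[0,0,0],"fingers":88},{"linear":[-0.15,-0.17,0],"rotation":[0,0,0],"fingers":88}]' 25
python3 w.py
python3 - <<'E'
from workcell import camera
import cv2
c=camera("top");cv2.imwrite("pics/t3.png",cv2.convertScaleAbs(cv2.resize(c["pixels"][90:330,340:540,::-1],None,fx=2.5,fy=2.5),alpha=1.8))
E
```

```text
time_s: 8.53
tcp_pos: [533.0, -239.8, 205.7]
ee_rot: [0.982, -0.191, -0.001, -0.0]
contact_force: [0.6, 0.4, -0.1]
grip_width: 88.1
grasp_force: 0.0
time_s: 8.95
tcp_pos: [418.2, -367.0, 234.8]
ee_rot: [0.982, -0.191, 0.0, 0.0]
contact_force: [0.4, -0.4, 0.2]
grip_width: 88.1
grasp_force: 0.0
time_s: 9.37
tcp_pos: [322.8, -473.8, 234.5]
ee_rot: [0.981, -0.196, -0.001, 0.002]
contact_force: [0.4, -0.5, -0.2]
grip_width: 87.8
grasp_force: 0.0
t 9.37 in tool frame [-110.7 -300.9] z 234.5 yaw -22.61 zaxis [-0.004 -0.004 -1.   ] F [ 0.5 -0.3] -0.2 grip 87.82397159455651 0.0
```

View pics/t3.png

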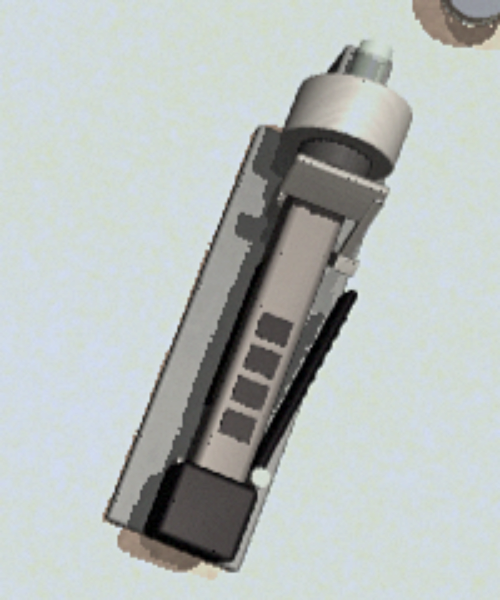

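The lever tab is fully forward at (335,185), and the paddle has sprung back out, with its free end at (352,293). The arm is clear.

```bash
python3 -c "
from workcell import env
print(env.hand_in())"
```

```text
the job is handed in; nothing more can be done
None
```

I flipped the crimper's lever to its forward stop, held the paddle home for about a second and let it spring back out. The arm never went near the decapper, and I handed the job in at about 9.4 s; no verdict came back.

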